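Level the cup shelf with its cam foot

TASK

Swing the open clamp lever shut so that it lies flat across the spirit level and holds it down on the white shelf. Then push the foot's bar knob fully down and, keeping it pushed, turn it until the bubble stands centred between the two black lines. Finish with your fingers still on the knob, pressing it down, the bubble centred and the clamp shut, and do not knock about the cups and other things around.

Things in the scene. Friction and masses are not known exactly. Their poses are not given: they have to be found in the camera images.
- shelf: White melamine cup shelf, fixed to the counter, 150 x 550 mm. Origin at counter height on its centre line; x across the shelf, away from the robot, y along it towards the foot (robot's left), z up; yaw up to 0.3 rad. A fixed end piece at y -310 to -195 mm, 90 mm high, carries the yellow cup; then comes the hinged board, then the foot at y = +190 mm.
- board: Hinged white board, 150 x 330 mm, 16 mm thick, its top 10 mm above this origin, about 90 mm above the counter. Origin on its hinge line at shelf y = -190 mm; y runs along it to its other end at the foot, which the foot's cam raises or lowers by a few mm. It starts with the foot end too low, by 0.018 to 0.041 rad.
- clamp_hinge (a point): Hinge of the clamp lever, about 125 mm above the counter (35 mm above the board's top), on an aluminium socket block on the far (+x) side of the spirit level, at about shelf x = +42, y = -90 mm. Hinge axis along the shelf's y; this point's axes are the board's.
- clamp_tip (a point): Black end (12 x 22 x 12 mm) of the steel clamp lever, 80 mm from the hinge; lever bar 14 mm wide, 8 mm thick. The lever swings in the shelf's x-z plane: shut, it lies level across the spirit level pointing to shelf -x (towards the robot), open, it stands up. It stays where it is left; about 1 N at the tip moves it.
- clamp (a joint): Angle of the clamp lever in rad: 0 shut (level, hard stop), pi/2 upright, 1.9 leaning back to +x. Starts between 1.2 and 1.7.
- vial_mid (a point): Middle of the spirit level's vial, midway between its two black lines, 28 mm apart. Aluminium level 36 x 200 x 26 mm along the shelf's y, vial in the middle of its top; y axis along the level towards the foot. While the clamp is open the level is propped up at its other end and reads false: the bubble stays at the end away from the foot.
- bubble_mid (a point): Centre of the pale bubble (20 mm long) in the vial; moves up to 26 mm either way along vial_mid's y, towards the higher end, and settles within about 2 s. With the clamp shut it starts 10 to 25 mm from vial_mid, on the side away from the foot (foot end low).
- knob: Black push-and-turn knob of the foot. Origin on its axis, under its round flange (diameter 56 mm, 8 mm thick), 106 mm above the counter when up. On the flange a grip bar: 42 mm along the knob's x, 16 mm along its y, 28 mm tall. A spring holds it up; about 5 N pushes it 4 mm down onto the cam. The bar starts within 0.5 rad of the shelf's x.
- knob_grip (a point): Mid-line of the knob's grip bar, 18 mm above the flange's top; axes of the knob. Up, the knob spins freely and moves nothing; pushed down with 10 to 20 N it turns the cam, which stays where it is left. Clockwise from above raises the foot end: 1 rad moves the bubble about 18 mm towards the foot. It may be let up, turned back and pushed again.
- plunger (a joint): How far the knob is pushed down, m: 0 up, 0.004 where it meets the cam (slightly more under load).
- sippy: Yellow sippy cup with flip-top spout, 70 mm diameter, 108 mm tall, on the shelf's fixed end; leave alone. Origin under its centre.
- green_cup: Green cup with screw-top lid, 76 mm diameter, 97 mm tall, on the counter on the robot's side of the shelf; leave alone.
- clear_cup: Clear plastic cup, 72 mm diameter, 95 mm tall, on the robot's side of the shelf; leave alone.
- teaspoon: Stainless teaspoon, 140 mm, lying beyond the shelf; leave alone.
- clip: Blue spring clip holding two silicone valves, 48 x 24 x 11 mm, lying beyond the shelf; leave alone.
- mug: White mug, 76 mm diameter, 88 mm tall, beyond the shelf on the left; leave alone.
- jar: Jar, 60 mm diameter, 85 mm tall, on the robot's side of the shelf, to the right; leave alone.

How it is judged:
By the outcome, as a careful person would: the job done as asked, in the order asked, and still so for the second after the job is handed in, while the arm keeps its last pose, push and grip.
It also fails if it takes over 59 s, if anything falls off the work surface, if the arm or the gripper's body presses on something with over 40 N, if the wrist force passes 120 N, or if a joint passes its speed limit or range.

ROBOT

A 6-joint arm with a two-finger parallel gripper is mounted at the origin on the work surface. World frame = base frame: x ahead of the robot, y to its left, z up, the work surface at z = 0. Lengths are in m, angles in degrees, forces in N, time in s.
With the tool pointing down it reaches from about 0.35 to 0.875 m from the base axis. Payload 4.2 kg.
Tool frame: the origin (TCP) lies on the centre line of the jaws, within the pads' length; the fingertips stand 25 mm ahead of it and the grasp point (between the pads) lies 6 mm ahead of it (finger_overhang is the distance from the TCP to the fingertips, in m); z points along the fingers, y is the line along which they close (so a half turn about z gives the same grasp; the last joint's range is limited). The gripper opens to 87 mm and grips with 3 to 60 N. Pads are 19 mm wide; open, the fingers measure 117 mm over their backs; the gripper's body (75 mm by 190 mm) begins 51 mm behind the grasp point.
Start: joints at [-57.662, 22.042, 0.453, 0, -68.411, -14.817], TCP at [0.188, -0.596, 0.248] pointing down, gripper open.
Joint ranges: [-179.83, 179.83], [-69.29, 118.12], [-61.27, 80.66], [-181.25, 117.63], [-171.15, -9.14], [-177.46, 177.46]. Speed limits (degrees/s): [159.86, 159.86, 180, 180, 180, 180].

INTERFACE

Orientations are given as a 3x3 rotation matrix whose columns are the frame's x, y, z axes.
In Python, from station import sense, capture, finish_job, spot_in, tip_of, finger_overhang gives the robot as it stands. The module is installed in compiled form; this text tells all that it offers.
- The arm moves only by the tool servo_tool, never from a script. Its arguments are lists of equal length, an entry for each row: "slide": the shift along the tool's x, y, z in m, a list of three; "spin": the turn about the tool's z in degrees; "grip": the closure, from 0 (fully open) to 1 (shut). A call has exactly 5 rows; each row is the pose to reach, as a shift and turn from the pose commanded when the call began, along the tool's axes at that moment; what a row does not reach only later rows make up. A row lasts 1/12 s, in which the tool goes at most 41.7 mm and 7.16 degrees, less where a joint would pass 70% of its speed; a pose out of reach is approached as far as the arm can. A call with a gripper value outside its range is refused whole. The fingers move at their own pace and stop on an object; the grip force is fixed at half the most. Time passes only in rows, so rows that repeat a pose let the fingers close, or fill a call up. It gives the time, the measured TCP pose, the force, the opening and the grip force at its end, in the units of the state.
- sense(): the state, without advancing time (a new reading comes with each control period).
- capture(name): name is "side" or "top" or "wrist"; returns a dict with "pixels" (400x640x3 uint8, blue, green, red), "depth" (400x640 float32, m along the optical axis (not along the pixel's ray), 0 where there is no reading), "fx", "fy", "cx", "cy" (pixels), "R" (3x3) and "t" (3): a world point X has camera coordinates R X + t; the wrist camera has in their place "hand_eye" (4x4, takes a point from camera to tool coordinates, whose origin is the TCP and whose axes are the flange's). Camera axes: x right, y down, z forward; pixel columns grow to the right and rows downward; lengths in m; the calibration is good to about 2 mm. The wrist camera is an equidistant fisheye: a pixel r from the principal point sees the ray r / f radians off the axis. A picture is of the moment at which its call begins: read the wrist's pose just before it.
- finish_job(): hands the job in; it is judged then, once.
Trained networks look in the newest picture that a camera, given by its name, has taken for a name from the list of things; names that differ only in an ending like _2 or _b are one class to them, and where a whole thing is asked for, a point or a joint stands for the part that bears it (a point fixed in the world has none). Each returns a list of dicts, best first, with "conf" (0 to 1); they miss things now and then, are a little off and sometimes report something else, mostly with a low value. They report only what shows in the picture. A call takes as long as a camera call.
- spot_in(thing, camera): "point" ([x, y, z] in m, in world coordinates, good to about 4 mm: the middle of the surface that is visible of it).
- tip_of(thing, camera): "point" ([x, y, z] in m, in world coordinates, good to about 4 mm: a listed point, or the origin of a listed thing).
The state is a dict: "time_s": time; "joints": joint angles; "joint_velocities": joint speeds; "effort": joint torques, N m; "tcp_pos": TCP position; "ee_rot": TCP orientation; "wrist_force": force on the tool from outside, world axes, zero at the start; "moment": the same for the moment, N m; "gripper_width": opening from 0.0 (shut) to 1.0 (fully open); "gripper_force": force on a finger pad.
Only numpy, scipy, OpenCV 4.12 (cv2) and the standard library are available. Lean on these libraries where they do the work, as an engineer would, in place of code of your own. Each camera call takes 0.05 s, during which the arm holds its last target. There are 200 camera calls.

## Working session

There is one attempt and no reset: what is moved stays moved. The work goes in short steps, Python scripts to look and compute and a tool call to move; the robot and the scene stay as the last step left them, time stands still between calls to the robot, and variables do not carry over. Pictures are saved under pics/ and viewed, at most 10 in all, crops included, and the job is handed in when it is done.

Besides the shell and the picture viewer there is one more tool, called after "Call:" as name(argument=value, ...), one argument or row to a line, values as JSON. servo_tool: Moves the arm, as the interface text tells. Its arguments: {"type":"object","properties":{"slide":{"type":"array"},"spin":{"type":"array"},"grip":{"type":"array"}},"required":["slide","spin","grip"]}

```bash
mkdir -p pics
cat > h.py <<'E'
import numpy as np,cv2
from station import *
def look(things,cams):
    for c in cams:
        capture(c)
        for t in things:
            for f,n in((tip_of,'tip'),):
                r=f(t,c)[:1]
                print(c,t,[(np.round(x['point'],4).tolist(),round(x['conf'],2)) for x in r])
E
python3 - <<'E'
from h import *
a=capture("top");cv2.imwrite("pics/top.png",a["pixels"])
b=capture("side");cv2.imwrite("pics/side.png",b["pixels"])
for c in("top","side"):
    for t in("shelf","board","clamp_hinge","clamp_tip","vial_mid","bubble_mid","knob","knob_grip","sippy","green_cup","clear_cup","mug","jar"):
        r=tip_of(t,c)[:1]
        print(c,t,[(np.round(x['point'],3).tolist(),round(x['conf'],2)) for x in r])
s=sense();print(s["tcp_pos"],np.round(s["ee_rot"],3),s["time_s"],finger_overhang)
E
```

```text
top shelf []
top board [([0.613, -0.19, 0.078], 0.67)]
top clamp_hinge [([0.627, -0.083, 0.124], 0.94)]
top clamp_tip [([0.622, -0.085, 0.204], 0.55)]
top vial_mid [([0.574, -0.045, 0.115], 0.89)]
top bubble_mid [([0.58, -0.063, 0.119], 0.64)]
top knob [([0.512, 0.169, 0.105], 0.93)]
top knob_grip [([0.513, 0.173, 0.134], 0.7)]
top sippy [([0.627, -0.254, 0.09], 0.97)]
top green_cup [([0.41, 0.016, -0.002], 0.9)]
top clear_cup [([0.45, -0.141, 0.004], 0.77)]
top mug [([0.648, 0.257, -0.003], 0.6)]
top jar [([0.507, -0.293, -0.001], 0.91)]
side shelf [([0.558, -0.011, 0.002], 0.71)]
side board [([0.617, -0.194, 0.082], 0.78)]
side clamp_hinge [([0.63, -0.083, 0.122], 0.92)]
side clamp_tip [([0.623, -0.087, 0.205], 0.66)]
side vial_mid [([0.573, -0.043, 0.113], 0.79)]
side bubble_mid [([0.579, -0.065, 0.115], 0.41)]
side knob [([0.517, 0.172, 0.103], 0.81)]
side knob_grip [([0.508, 0.178, 0.133], 0.83)]
side sippy [([0.627, -0.251, 0.094], 0.57)]
side green_cup [([0.407, 0.018, 0.0], 0.59)]
side clear_cup [([0.452, -0.141, 0.003], 0.65)]
side mug [([0.652, 0.252, -0.002], 0.61)]
side jar [([0.507, -0.291, -0.001], 0.85)]
[ 0.18816607 -0.59597558  0.24753481] [[-0.954 -0.301  0.   ]
 [-0.301  0.954  0.   ]
 [-0.     0.    -1.   ]] 1.4 0.025
```

View pics/top.png

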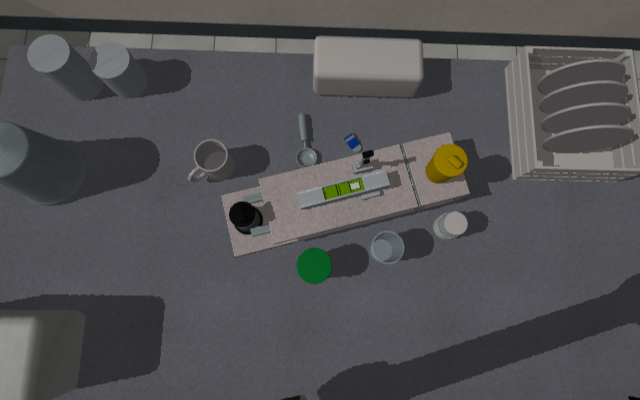

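View pics/side.png

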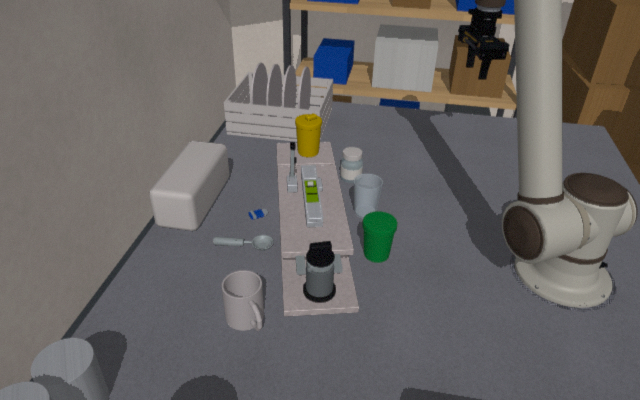

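The top view shows the knob at about (245,215), the upright lever at (367,157) and the sippy cup at (448,163). The side view agrees with this, and shelf yaw comes out at about 15°. I'll move behind the lever with the fingers closed.

Call:
servo_tool(
  slide=[
    [-0.03, 0.017, -0.01],
    [-0.06, 0.034, -0.02],
    [-0.09, 0.052, -0.03],
    [-0.12, 0.069, -0.04],
    [-0.155, 0.0885, -0.045],
  ],
  spin=[0, 0, 0, 0, 0],
  grip=[1, 1, 1, 1, 1],
)

```text
time_s: 1.82
tcp_pos: [0.3101, -0.4644, 0.2941]
ee_rot: [[-0.954, -0.3, 0.001], [-0.3, 0.954, -0.002], [-0.001, -0.002, -1.0]]
wrist_force: [1.6, -0.2, 0.3]
gripper_width: 0.709
gripper_force: 0.0
```

Call:
servo_tool(
  slide=[
    [-0.031, 0.018, 0],
    [-0.062, 0.036, 0],
    [-0.093, 0.053, 0],
    [-0.124, 0.071, 0],
    [-0.155, 0.0885, 0],
  ],
  spin=[0, 0, 0, 0, 0],
  grip=[1, 1, 1, 1, 1],
)

```text
time_s: 2.23
tcp_pos: [0.4314, -0.3323, 0.2929]
ee_rot: [[-0.954, -0.301, 0.001], [-0.301, 0.954, -0.0], [-0.001, -0.0, -1.0]]
wrist_force: [0.7, -1.8, 0.4]
gripper_width: 0.322
gripper_force: 0.0
```

Call:
servo_tool(
  slide=[
    [-0.031, 0.018, 0],
    [-0.062, 0.036, 0],
    [-0.093, 0.053, 0],
    [-0.124, 0.071, 0],
    [-0.155, 0.0885, 0],
  ],
  spin=[0, 0, 0, 0, 0],
  grip=[1, 1, 1, 1, 1],
)

```text
time_s: 2.65
tcp_pos: [0.5526, -0.2012, 0.2928]
ee_rot: [[-0.954, -0.301, 0.0], [-0.301, 0.954, -0.0], [-0.0, -0.0, -1.0]]
wrist_force: [0.4, -1.1, 0.3]
gripper_width: 0.016
gripper_force: 0.0
```

Call:
servo_tool(
  slide=[
    [-0.031, 0.018, 0],
    [-0.062, 0.036, 0],
    [-0.093, 0.053, 0],
    [-0.124, 0.071, 0],
    [-0.155, 0.0885, 0],
  ],
  spin=[0, 0, 0, 1, 2.5],
  grip=[1, 1, 1, 1, 1],
)

```text
time_s: 3.07
tcp_pos: [0.6738, -0.0702, 0.2927]
ee_rot: [[-0.966, -0.259, 0.0], [-0.259, 0.966, -0.0], [-0.0, -0.0, -1.0]]
wrist_force: [0.1, -0.4, 1.0]
gripper_width: 0.007
gripper_force: 0.0
```

Call:
servo_tool(
  slide=[
    [0, -0.001, 0.028],
    [0, -0.001, 0.057],
    [0, -0.001, 0.085],
    [0.014, -0.001, 0.085],
    [0.028, -0.001, 0.085],
  ],
  spin=[0, 0, 0, 0, 0],
  grip=[1, 1, 1, 1, 1],
)

```text
time_s: 3.48
tcp_pos: [0.6448, -0.0798, 0.204]
ee_rot: [[-0.966, -0.26, -0.006], [-0.26, 0.966, -0.0], [0.006, 0.001, -1.0]]
wrist_force: [-0.5, -0.2, 0.7]
gripper_width: 0.007
gripper_force: 0.0
```

Call:
servo_tool(
  slide=[
    [0.01, 0, 0],
    [0.018, 0, 0.001],
    [0.027, 0, 0.003],
    [0.036, 0, 0.006],
    [0.043, 0, 0.01],
  ],
  spin=[0, 0, 0, 0, 0],
  grip=[1, 1, 1, 1, 1],
)

```text
time_s: 3.9
tcp_pos: [0.6044, -0.0913, 0.1979]
ee_rot: [[-0.966, -0.259, 0.002], [-0.259, 0.966, 0.0], [-0.002, -0.0, -1.0]]
wrist_force: [1.2, 0.1, 0.1]
gripper_width: 0.005
gripper_force: 0.5
```

Call:
servo_tool(
  slide=[
    [0.0065, 0, 0.005],
    [0.012, 0, 0.011],
    [0.017, 0, 0.0165],
    [0.021, 0, 0.0235],
    [0.024, 0, 0.0305],
  ],
  spin=[0, 0, 0, 0, 0],
  grip=[1, 1, 1, 1, 1],
)

```text
time_s: 4.32
tcp_pos: [0.5809, -0.0975, 0.1664]
ee_rot: [[-0.966, -0.259, -0.0], [-0.259, 0.966, -0.0], [0.0, -0.0, -1.0]]
wrist_force: [1.3, -0.4, 0.9]
gripper_width: 0.005
gripper_force: 0.4
```

Call:
servo_tool(
  slide=[
    [0.001, 0, 0.004],
    [0.002, 0, 0.008],
    [0.003, 0, 0.011],
    [0.003, 0, 0.013],
    [0.003, 0, 0.0145],
  ],
  spin=[0, 0, 0, 0, 0],
  grip=[1, 1, 1, 1, 1],
)

```text
time_s: 4.73
tcp_pos: [0.5782, -0.0981, 0.1522]
ee_rot: [[-0.966, -0.259, -0.001], [-0.259, 0.966, -0.0], [0.001, 0.0, -1.0]]
wrist_force: [-1.8, -0.1, 3.7]
gripper_width: 0.004
gripper_force: 2.4
```

Run:
```python
from h import *
look(["clamp_tip","clamp_hinge"],["side","top"])
print(sense()["wrist_force"],sense()["tcp_pos"])
```

```text
side clamp_tip [([0.5469, -0.1096, 0.1248], 0.47)]
side clamp_hinge [([0.6302, -0.0849, 0.1242], 0.86)]
top clamp_tip [([0.5478, -0.1038, 0.1225], 0.58)]
top clamp_hinge [([0.6466, 0.2527, 0.0001], 0.69)]
[ 0.07904699  0.29124983 -0.63281023] [ 0.57854597 -0.09801967  0.15256183]
```

Nearly shut. I'll press a little further to reach the stop.

Call:
servo_tool(
  slide=[
    [0, 0, 0.001],
    [0, 0, 0.002],
    [0, 0, 0.003],
    [0, 0, 0.003],
    [0, 0, 0.003],
  ],
  spin=[0, 0, 0, 0, 0],
  grip=[1, 1, 1, 1, 1],
)

```text
time_s: 5.45
tcp_pos: [0.5787, -0.0981, 0.152]
ee_rot: [[-0.966, -0.26, 0.002], [-0.26, 0.966, -0.001], [-0.001, -0.001, -1.0]]
wrist_force: [-4.5, 2.2, 9.9]
gripper_width: 0.008
gripper_force: 5.3
```

Call:
servo_tool(
  slide=[
    [0, 0, -0.02],
    [0, 0, -0.05],
    [0, 0, -0.08],
    [0, 0.03, -0.1],
    [-0.002, 0.06, -0.11],
  ],
  spin=[0, 0, 0, 0, 0],
  grip=[1, 1, 0.8, 0.6, 0.4],
)

```text
time_s: 5.87
tcp_pos: [0.5659, -0.04, 0.2629]
ee_rot: [[-0.967, -0.257, 0.006], [-0.257, 0.967, 0.0], [-0.006, -0.001, -1.0]]
wrist_force: [-0.0, 1.4, 0.0]
gripper_width: 0.147
gripper_force: 0.0
```

Call:
servo_tool(
  slide=[
    [0, 0.035, 0],
    [0, 0.07, 0],
    [0, 0.1, 0],
    [-0.002, 0.13, 0],
    [-0.004, 0.16, 0],
  ],
  spin=[0, 0, 0, 0, 0],
  grip=[0.4, 0.4, 0.4, 0.4, 0.4],
)

```text
time_s: 6.28
tcp_pos: [0.5265, 0.1173, 0.2598]
ee_rot: [[-0.966, -0.259, 0.0], [-0.259, 0.966, 0.0], [-0.001, 0.0, -1.0]]
wrist_force: [-0.2, 0.2, -0.1]
gripper_width: 0.527
gripper_force: 0.0
```

Run:
```python
from h import *
s=sense();a=capture("wrist");b=capture("top");c=capture("side")
cv2.imwrite("pics/w2.png",a["pixels"])
t=cv2.resize(b["pixels"][130:270,210:480],None,fx=2.9,fy=2.9,interpolation=cv2.INTER_CUBIC)
cv2.imwrite("pics/t2.png",t)
for cam in("top","side","wrist"):
    for n in("knob","knob_grip","vial_mid","bubble_mid","clamp_tip","clamp_hinge"):
        r=tip_of(n,cam)[:1];print(cam,n,[(np.round(x['point'],4).tolist(),round(x['conf'],2)) for x in r])
print(s["tcp_pos"],s["joints"],s["gripper_width"]);print(a["hand_eye"],a["fx"],a["cx"],a["cy"])
```

```text
top knob [([0.5125, 0.1679, 0.102], 0.84)]
top knob_grip []
top vial_mid [([0.5742, -0.0442, 0.1138], 0.81)]
top bubble_mid [([0.5783, -0.0527, 0.1092], 0.42)]
top clamp_tip [([0.5511, -0.1058, 0.1224], 0.71)]
top clamp_hinge [([0.6268, -0.0838, 0.1245], 0.59)]
side knob [([0.5145, 0.1726, 0.1032], 0.98)]
side knob_grip [([0.5107, 0.1721, 0.1324], 0.76)]
side vial_mid [([0.5718, -0.0416, 0.1107], 0.82)]
side bubble_mid [([0.5794, -0.0548, 0.1073], 0.48)]
side clamp_tip [([0.4082, 0.0182, 0.0008], 0.25)]
side clamp_hinge [([0.6274, -0.0867, 0.1229], 0.76)]
wrist knob [([0.5144, 0.1731, 0.1075], 0.62)]
wrist knob_grip [([0.5136, 0.1733, 0.1292], 0.7)]
wrist vial_mid [([0.6496, 0.2529, 0.001], 0.72)]
wrist bubble_mid [([0.5765, -0.0576, 0.1073], 0.71)]
wrist clamp_tip [([0.5485, -0.1058, 0.1214], 0.72)]
wrist clamp_hinge [([0.6286, -0.0848, 0.1246], 0.81)]
[0.52654887 0.11734244 0.25976753] [ 2.97901329e+01  1.31804197e+01 -1.04941810e+01 -7.41914024e-03
 -6.62920479e+01 -1.04757973e+02] 0.5266425624412411
[[-3.23654855e-04 -9.59177598e-01 -2.82804228e-01  7.76888149e-02]
 [ 9.99999908e-01 -3.89663020e-04  1.77158643e-04 -3.62732749e-04]
 [-2.80124951e-04 -2.82804144e-01  9.59177636e-01 -1.37022613e-01]
 [ 0.00000000e+00  0.00000000e+00  0.00000000e+00  1.00000000e+00]] 309.70691628693146 317.95564044187375 206.23870870494002
```

View pics/w2.png

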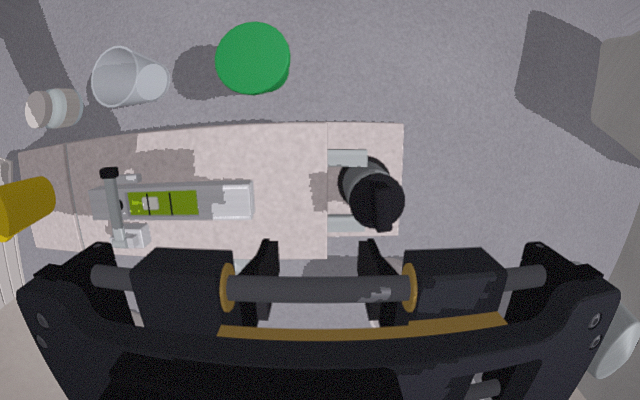

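View pics/t2.png

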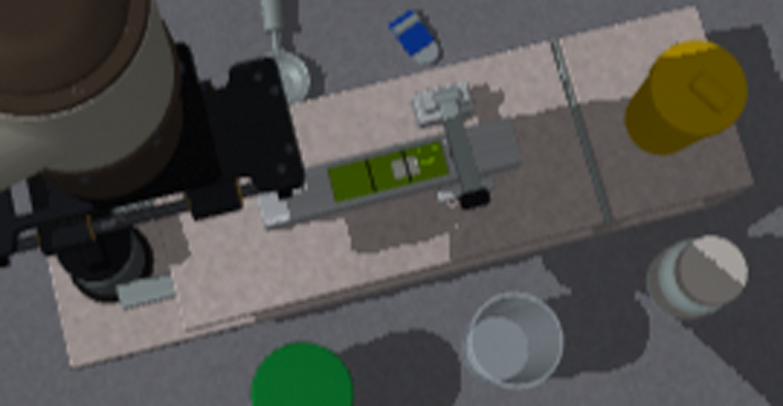

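The wrist view shows the lever lying across the level at (112,205), with its shut end at lever height. The bubble is at (150,203), on the left black line, and the knob bar is at (380,205). I'll measure the bar angle from the depth.

```bash
cat >> h.py <<'E'
def wcloud():
    s=sense();a=capture("wrist");d=a["depth"].astype(float)
    v,u=np.mgrid[0:400,0:640];x=(u-a["cx"])/a["fx"];y=(v-a["cy"])/a["fy"];r=np.hypot(x,y)+1e-9
    k=np.tan(r)/r;P=np.dstack([x*k*d,y*k*d,d,np.ones_like(d)])@np.array(a["hand_eye"]).T
    W=P[...,:3]@np.array(s["ee_rot"]).T+np.array(s["tcp_pos"])
    return a,W,d>0
E
python3 - <<'E'
from h import *
a,W,m=wcloud()
k=m&(np.hypot(W[...,0]-.514,W[...,1]-.173)<.045)
z=W[...,2][k];print(np.histogram(z,bins=np.arange(.08,.16,.005)))
for lo in(.132,.136):
    q=W[k&(W[...,2]>lo)&(W[...,2]<.15)][:,:2].astype(np.float32)
    r=cv2.minAreaRect(q);print(len(q),r,q.mean(0),np.degrees(np.arctan2(*np.linalg.eigh(np.cov(q.T))[1][::-1,1])))
cv2.imwrite("pics/w3.png",cv2.resize(a["pixels"][130:270,310:450],None,fx=4,fy=4,interpolation=cv2.INTER_CUBIC))
E
```

```text
(array([  51,  163,   31,   38,    0,   29, 1430,   94,   44,   43,   49,
        132,  719,    0,    0]), array([0.08 , 0.085, 0.09 , 0.095, 0.1  , 0.105, 0.11 , 0.115, 0.12 ,
       0.125, 0.13 , 0.135, 0.14 , 0.145, 0.15 , 0.155]))
881 ((0.5129586458206177, 0.17258746922016144), (0.04170508682727814, 0.016751743853092194), 21.785219192504883) [0.51193416 0.17134261] -158.61640983419267
840 ((0.5129796862602234, 0.17259588837623596), (0.04165983945131302, 0.016751743853092194), 21.785219192504883) [0.5122008  0.17166989] -158.6195034069155
```

View pics/w3.png

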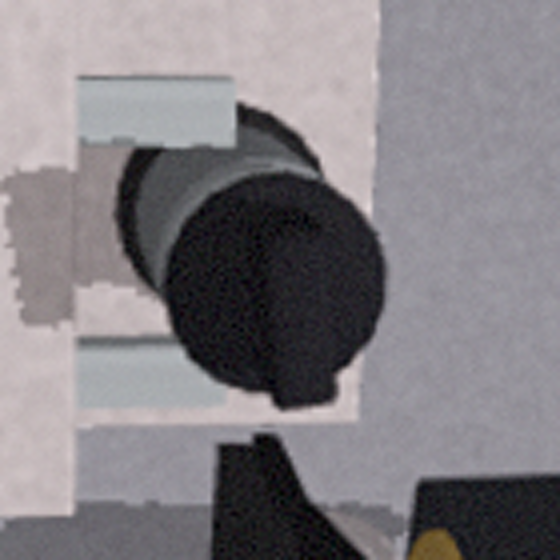

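The bar lies at 21.5° with its centre at (0.513, 0.1726). I'll align with it, descend and grip.

Call:
servo_tool(
  slide=[
    [-0.001, 0.03, 0],
    [-0.001, 0.057, 0],
    [-0.001, 0.057, 0.03],
    [-0.001, 0.057, 0.06],
    [-0.001, 0.057, 0.085],
  ],
  spin=[-3, -6.5, -6.5, -6.5, -6.5],
  grip=[0.5, 0.5, 0.5, 0.5, 0.5],
)

```text
time_s: 7.8
tcp_pos: [0.5128, 0.1718, 0.1733]
ee_rot: [[-0.93, -0.368, -0.0], [-0.368, 0.93, 0.0], [-0.0, 0.001, -1.0]]
wrist_force: [0.7, -0.6, -0.9]
gripper_width: 0.503
gripper_force: 0.0
```

Call:
servo_tool(
  slide=[
    [0, 0, 0.012],
    [0, 0, 0.024],
    [0, 0, 0.033],
    [0, 0, 0.033],
    [0, 0, 0.033],
  ],
  spin=[0, 0, 0, 0, 0],
  grip=[0.5, 0.5, 0.5, 0.7, 0.8],
)

```text
time_s: 8.22
tcp_pos: [0.5136, 0.1713, 0.1416]
ee_rot: [[-0.93, -0.367, -0.0], [-0.367, 0.93, -0.0], [0.0, -0.0, -1.0]]
wrist_force: [-0.2, -1.0, 0.3]
gripper_width: 0.421
gripper_force: 0.0
```

Call:
servo_tool(
  slide=[
    [0, 0, 0],
    [0, 0, 0],
    [0, 0, 0],
    [0, 0, 0],
    [0, 0, 0],
  ],
  spin=[0, 0, 0, 0, 0],
  grip=[1, 1, 1, 1, 1],
)

```text
time_s: 8.63
tcp_pos: [0.5133, 0.1729, 0.1422]
ee_rot: [[-0.93, -0.367, 0.001], [-0.367, 0.93, 0.003], [-0.002, 0.003, -1.0]]
wrist_force: [-3.5, 5.4, 1.8]
gripper_width: 0.187
gripper_force: 30.0
```

Call:
servo_tool(
  slide=[
    [0, 0.001, 0.001],
    [0, 0.0015, 0.0025],
    [0, 0.0015, 0.004],
    [0, 0.0015, 0.0055],
    [0, 0.0015, 0.007],
  ],
  spin=[0, 0, 0, 0, 0],
  grip=[1, 1, 1, 1, 1],
)

```text
time_s: 9.05
tcp_pos: [0.5134, 0.1731, 0.1377]
ee_rot: [[-0.93, -0.368, 0.002], [-0.368, 0.93, 0.0], [-0.002, -0.0, -1.0]]
wrist_force: [-10.3, 1.9, 25.6]
gripper_width: 0.179
gripper_force: 30.0
```

Call:
servo_tool(
  slide=[
    [0.0005, 0, -0.001],
    [0.001, 0, -0.001],
    [0.001, 0, -0.001],
    [0.001, 0, -0.001],
    [0.001, 0, -0.001],
  ],
  spin=[0, 0, 0, 0, 0],
  grip=[1, 1, 1, 1, 1],
)

```text
time_s: 9.47
tcp_pos: [0.5132, 0.1731, 0.1381]
ee_rot: [[-0.93, -0.368, 0.004], [-0.368, 0.93, 0.002], [-0.004, 0.0, -1.0]]
wrist_force: [-3.6, 2.2, 11.5]
gripper_width: 0.179
gripper_force: 30.0
```

Call:
servo_tool(
  slide=[
    [0, 0, 0.0004],
    [0, 0, 0.0004],
    [0, 0, 0.0004],
    [0, 0, 0.0004],
    [0, 0, 0.0004],
  ],
  spin=[4, 9, 14, 19, 24],
  grip=[1, 1, 1, 1, 1],
)

```text
time_s: 9.88
tcp_pos: [0.5132, 0.1732, 0.138]
ee_rot: [[-0.999, 0.046, 0.004], [0.046, 0.999, 0.002], [-0.004, 0.002, -1.0]]
wrist_force: [-4.8, 2.7, 13.2]
gripper_width: 0.186
gripper_force: 30.0
```

Call:
servo_tool(
  slide=[
    [0, 0, 0],
    [0, 0, 0],
    [0, 0, 0],
    [0, 0, 0],
    [0, 0, 0],
  ],
  spin=[0, 0, 0, 0, 0],
  grip=[1, 1, 1, 1, 1],
)

```text
time_s: 10.3
tcp_pos: [0.5132, 0.1732, 0.138]
ee_rot: [[-0.999, 0.042, 0.004], [0.042, 0.999, 0.002], [-0.004, 0.002, -1.0]]
wrist_force: [-4.3, 2.0, 13.1]
gripper_width: 0.178
gripper_force: 30.0
```

Call:
servo_tool(
  slide=[
    [0, 0, 0],
    [0, 0, 0],
    [0, 0, 0],
    [0, 0, 0],
    [0, 0, 0],
  ],
  spin=[0, 0, 0, 0, 0],
  grip=[1, 1, 1, 1, 1],
)

```text
time_s: 10.72
tcp_pos: [0.5132, 0.1732, 0.138]
ee_rot: [[-0.999, 0.042, 0.004], [0.042, 0.999, 0.002], [-0.004, 0.002, -1.0]]
wrist_force: [-5.7, 4.0, 13.6]
gripper_width: 0.184
gripper_force: 30.0
```

Call:
servo_tool(
  slide=[
    [0, 0, 0],
    [0, 0, 0],
    [0, 0, 0],
    [0, 0, 0],
    [0, 0, 0],
  ],
  spin=[0, 0, 0, 0, 0],
  grip=[1, 1, 1, 1, 1],
)

```text
time_s: 11.13
tcp_pos: [0.5132, 0.1732, 0.138]
ee_rot: [[-0.999, 0.042, 0.004], [0.042, 0.999, 0.002], [-0.004, 0.002, -1.0]]
wrist_force: [-4.1, 1.5, 14.1]
gripper_width: 0.179
gripper_force: 30.0
```

```bash
cat >> h.py <<'E'
def bub():
    for c in("top","side","wrist"):
        a=capture(c)
        o={}
        for n in("vial_mid","bubble_mid"):
            r=tip_of(n,c)[:1]
            if r:o[n]=np.array(r[0]['point']);print(c,n,np.round(o[n],4),round(r[0]['conf'],2))
        if len(o)==2:print('  d_v mm',1000*(o["bubble_mid"]-o["vial_mid"])@[-.259,.966,0])
    s=sense();print(s["wrist_force"],s["joints"][5],s["time_s"])
E
python3 - <<'E'
from h import *
bub()
for c in("top","wrist","side"):
    a=capture(c)["pixels"].astype(int);g=(a[...,1]>90)&(a[...,1]-a[...,0]>60)&(abs(a[...,1]-a[...,2])<90)&(a[...,1]>a[...,2])
    n,l,st,ce=cv2.connectedComponentsWithStats(g.astype(np.uint8));print(c,[(st[i].tolist()) for i in range(1,n) if st[i,4]>30])
    cv2.imwrite(f"pics/b_{c}.png",a)
E
```

```text
top vial_mid [ 0.5774 -0.0434  0.115 ] 0.82
top bubble_mid [ 0.5749 -0.0448  0.1131] 0.39
  d_v mm -0.7048999999999835
side vial_mid [ 0.629  -0.0842  0.1235] 0.67
wrist vial_mid [0.5148 0.1741 0.1053] 0.7
[-4.73307786  2.83949034 13.96987225] -128.29235596005896 11.5833
top [[315, 267, 11, 14, 62]]
wrist []
side [][ WARN:0@8.783] global loadsave.cpp:1063 imwrite_ Unsupported depth image for selected encoder is fallbacked to CV_8U.
```

Run:
```python
import cv2,numpy as np
t=cv2.imread("pics/b_top.png")[170:210,290:400];s=cv2.imread("pics/b_side.png")[150:240,270:350]
t=cv2.resize(t,None,fx=5.4,fy=5.4,interpolation=cv2.INTER_CUBIC)
s=cv2.resize(s,None,fx=4,fy=4,interpolation=cv2.INTER_CUBIC)
im=np.zeros((t.shape[0]+s.shape[0],600,3),np.uint8);im[:t.shape[0],:t.shape[1]]=t;im[t.shape[0]:,:s.shape[1]]=s
cv2.imwrite("pics/c3.png",im);print(im.shape)
```

```text
(576, 600, 3)
```

View pics/c3.png

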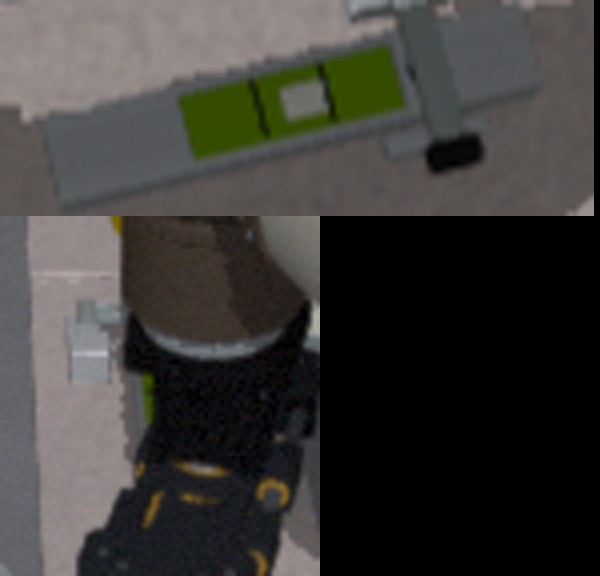

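View pics/b_wrist.png

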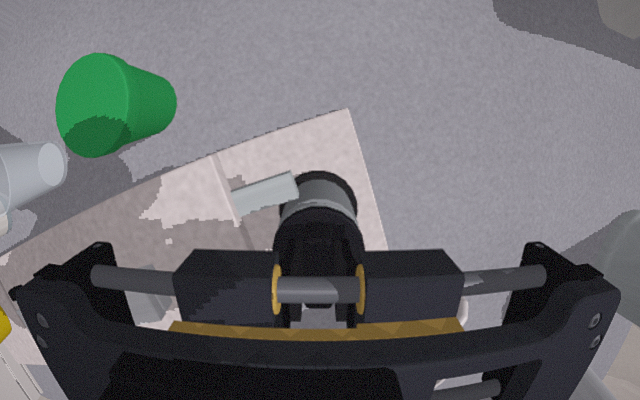

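The crop shows the black lines at x≈259 and 327 and the bubble centre at about 303, so it is still about 4 mm away from the foot. I'll measure it at sub-pixel level from the top camera.

```bash
cat >> h.py <<'E'
def prof(verbose=1):
    O=[]
    for i in range(3):
        a=capture("top");R=np.array(a["R"]);t=np.array(a["t"])
        g=np.arange(-.032,.0321,.0005);w=np.arange(-.003,.0031,.001)
        v,u=np.meshgrid(g,w)
        X=np.stack([.5745+.966*u-.259*v,-.0437+.259*u+.966*v,np.full(u.shape,.116)],-1)@R.T+t
        px=(a["fx"]*X[...,0]/X[...,2]+a["cx"]).astype(np.float32);py=(a["fy"]*X[...,1]/X[...,2]+a["cy"]).astype(np.float32)
        O.append(cv2.remap(a["pixels"],px,py,cv2.INTER_LINEAR).astype(float).mean(0))
    p=np.mean(O,0);b=p[:,0];gr=p[:,1]
    base=np.median(gr)
    dark=np.clip(base-15-gr,0,None);lo=[]
    pk=np.argmax(b);
    def cen(wt,c,h=.005):
        m=abs(g-c)<h;return (wt*m*g).sum()/(wt*m).sum()
    wb=np.clip(b-40-(b.max()-40)*.3,0,None);bc=cen(wb,(g*wb).sum()/wb.sum(),.016)
    print("bubble mm",bc*1e3)
    for side in(g<bc-.003,g>bc+.003):
        d=np.where(side&(abs(g)<.024),dark,0);c=g[np.argmax(d)];print("line",cen(np.where(side,dark,0),c,.004)*1e3)
    if verbose:
        for i in range(0,len(g),2):print(round(g[i]*1e3),p[i].astype(int),end=' ')
E
python3 - <<'E'
from h import *
prof()
E
```

```text
bubble mm -1.6259019700506885
line -11.984475374732318
line 16.373523093447947
-32 [ 0 75 52] -31 [ 0 75 52] -30 [ 0 75 52] -29 [ 0 75 52] -28 [ 0 75 52] -27 [ 0 75 52] -26 [ 0 75 52] -25 [ 0 75 52] -24 [ 0 75 52] -23 [ 0 75 52] -22 [ 0 75 52] -21 [ 0 75 52] -20 [ 0 75 52] -19 [ 0 75 52] -18 [ 0 75 53] -17 [ 0 75 53] -16 [ 0 75 52] -15 [ 0 74 52] -14 [ 1 69 49] -13 [ 9 56 42] -12 [22 46 38] -11 [46 56 53] -10 [76 82 81] -9 [ 93 100  98] -8 [ 97 105 103] -7 [ 99 107 105] -6 [ 99 107 105] -5 [100 108 106] -4 [100 108 105] -3 [101 108 105] -2 [101 108 106] -1 [101 108 106] 0 [100 107 106] 1 [ 99 107 105] 2 [ 99 107 105] 3 [ 99 108 105] 4 [100 108 105] 5 [ 99 108 106] 6 [ 91 105 101] 7 [65 95 86] 8 [33 84 67] 9 [13 78 57] 10 [ 4 76 54] 11 [ 0 75 53] 12 [ 0 75 53] 13 [ 0 74 52] 14 [ 0 66 47] 15 [ 2 53 38] 16 [ 4 42 30] 17 [ 4 43 31] 18 [ 2 57 41] 19 [ 0 69 48] 20 [ 0 74 52] 21 [ 0 75 53] 22 [ 0 75 53] 23 [ 0 75 53] 24 [ 0 75 53] 25 [ 0 75 53] 26 [ 0 75 53] 27 [ 0 75 53] 28 [ 0 75 53] 29 [ 0 75 53] 30 [ 0 75 53] 31 [ 0 75 53] 32 [ 0 75 53]
```

Call:
servo_tool(
  slide=[
    [0, 0, 0],
    [0, 0, 0],
    [0, 0, 0],
    [0, 0, 0],
    [0, 0, 0],
  ],
  spin=[3, 7, 10, 13, 13],
  grip=[1, 1, 1, 1, 1],
)

```text
time_s: 12.3
tcp_pos: [0.5132, 0.1732, 0.138]
ee_rot: [[-0.964, 0.267, 0.004], [0.267, 0.964, 0.002], [-0.003, 0.003, -1.0]]
wrist_force: [-3.7, 3.5, 14.2]
gripper_width: 0.179
gripper_force: 30.0
```

Call:
servo_tool(
  slide=[
    [0, 0, 0],
    [0, 0, 0],
    [0, 0, 0],
    [0, 0, 0],
    [0, 0, 0],
  ],
  spin=[0, 0, 0, 0, 0],
  grip=[1, 1, 1, 1, 1],
)

```text
time_s: 12.72
tcp_pos: [0.5132, 0.1732, 0.138]
ee_rot: [[-0.964, 0.266, 0.004], [0.266, 0.964, 0.002], [-0.003, 0.003, -1.0]]
wrist_force: [-4.3, 2.4, 14.3]
gripper_width: 0.181
gripper_force: 30.0
```

Call:
servo_tool(
  slide=[
    [0, 0, 0],
    [0, 0, 0],
    [0, 0, 0],
    [0, 0, 0],
    [0, 0, 0],
  ],
  spin=[0, 0, 0, 0, 0],
  grip=[1, 1, 1, 1, 1],
)

```text
time_s: 13.13
tcp_pos: [0.5132, 0.1732, 0.138]
ee_rot: [[-0.964, 0.266, 0.004], [0.266, 0.964, 0.002], [-0.003, 0.003, -1.0]]
wrist_force: [-4.2, 3.0, 13.8]
gripper_width: 0.179
gripper_force: 30.0
```

Call:
servo_tool(
  slide=[
    [0, 0, 0],
    [0, 0, 0],
    [0, 0, 0],
    [0, 0, 0],
    [0, 0, 0],
  ],
  spin=[0, 0, 0, 0, 0],
  grip=[1, 1, 1, 1, 1],
)

```text
time_s: 13.55
tcp_pos: [0.5132, 0.1732, 0.138]
ee_rot: [[-0.964, 0.266, 0.004], [0.266, 0.964, 0.002], [-0.003, 0.003, -1.0]]
wrist_force: [-4.1, 2.9, 13.2]
gripper_width: 0.181
gripper_force: 30.0
```

Call:
servo_tool(
  slide=[
    [0, 0, 0],
    [0, 0, 0],
    [0, 0, 0],
    [0, 0, 0],
    [0, 0, 0],
  ],
  spin=[0, 0, 0, 0, 0],
  grip=[1, 1, 1, 1, 1],
)

```text
time_s: 13.97
tcp_pos: [0.5132, 0.1732, 0.138]
ee_rot: [[-0.964, 0.266, 0.004], [0.266, 0.964, 0.002], [-0.003, 0.003, -1.0]]
wrist_force: [-4.6, 2.4, 14.2]
gripper_width: 0.18
gripper_force: 30.0
```

Run:
```python
from h import *
prof()
```

```text
bubble mm 1.1355710982622174
line -12.006554798112202
line 16.067624020887774
-32 [ 0 75 52] -31 [ 0 75 52] -30 [ 0 75 51] -29 [ 0 75 52] -28 [ 0 75 52] -27 [ 0 75 52] -26 [ 0 75 52] -25 [ 0 75 52] -24 [ 0 75 52] -23 [ 0 75 52] -22 [ 0 75 52] -21 [ 0 75 52] -20 [ 0 75 52] -19 [ 0 75 52] -18 [ 0 75 52] -17 [ 0 75 52] -16 [ 0 75 52] -15 [ 0 72 50] -14 [ 1 63 44] -13 [ 3 48 35] -12 [ 5 39 28] -11 [ 7 48 35] -10 [19 66 52] -9 [45 83 71] -8 [75 96 89] -7 [ 93 104 100] -6 [ 97 106 103] -5 [100 107 105] -4 [101 108 106] -3 [101 109 106] -2 [101 109 106] -1 [101 109 107] 0 [102 109 107] 1 [101 108 107] 2 [100 108 106] 3 [100 108 105] 4 [100 108 105] 5 [100 108 106] 6 [101 108 106] 7 [101 108 106] 8 [101 108 106] 9 [ 96 106 103] 10 [79 99 93] 11 [52 89 77] 12 [25 81 64] 13 [ 8 75 55] 14 [ 3 64 46] 15 [ 3 48 35] 16 [ 4 41 30] 17 [ 3 47 33] 18 [ 1 61 43] 19 [ 0 70 49] 20 [ 0 74 52] 21 [ 0 75 52] 22 [ 0 75 53] 23 [ 0 75 53] 24 [ 0 75 53] 25 [ 0 75 53] 26 [ 0 75 53] 27 [ 0 75 53] 28 [ 0 75 53] 29 [ 0 75 53] 30 [ 0 75 53] 31 [ 0 75 53] 32 [ 0 75 53]
```

Call:
servo_tool(
  slide=[
    [0, 0, 0],
    [0, 0, 0],
    [0, 0, 0],
    [0, 0, 0],
    [0, 0, 0],
  ],
  spin=[1, 2, 3, 3, 3],
  grip=[1, 1, 1, 1, 1],
)

```text
time_s: 14.53
tcp_pos: [0.5132, 0.1732, 0.138]
ee_rot: [[-0.949, 0.316, 0.004], [0.316, 0.949, 0.002], [-0.003, 0.003, -1.0]]
wrist_force: [-4.8, 2.8, 13.6]
gripper_width: 0.183
gripper_force: 30.0
```

Call:
servo_tool(
  slide=[
    [0, 0, 0],
    [0, 0, 0],
    [0, 0, 0],
    [0, 0, 0],
    [0, 0, 0],
  ],
  spin=[0, 0, 0, 0, 0],
  grip=[1, 1, 1, 1, 1],
)

```text
time_s: 14.95
tcp_pos: [0.5132, 0.1733, 0.138]
ee_rot: [[-0.949, 0.316, 0.004], [0.316, 0.949, 0.002], [-0.003, 0.003, -1.0]]
wrist_force: [-4.5, 2.1, 13.8]
gripper_width: 0.187
gripper_force: 30.0
```

Call:
servo_tool(
  slide=[
    [0, 0, 0],
    [0, 0, 0],
    [0, 0, 0],
    [0, 0, 0],
    [0, 0, 0],
  ],
  spin=[0, 0, 0, 0, 0],
  grip=[1, 1, 1, 1, 1],
)

```text
time_s: 15.37
tcp_pos: [0.5132, 0.1732, 0.138]
ee_rot: [[-0.949, 0.316, 0.004], [0.316, 0.949, 0.002], [-0.003, 0.003, -1.0]]
wrist_force: [-4.2, 3.5, 13.3]
gripper_width: 0.18
gripper_force: 30.0
```

Call:
servo_tool(
  slide=[
    [0, 0, 0],
    [0, 0, 0],
    [0, 0, 0],
    [0, 0, 0],
    [0, 0, 0],
  ],
  spin=[0, 0, 0, 0, 0],
  grip=[1, 1, 1, 1, 1],
)

```text
time_s: 15.78
tcp_pos: [0.5132, 0.1732, 0.138]
ee_rot: [[-0.949, 0.316, 0.004], [0.316, 0.949, 0.002], [-0.003, 0.003, -1.0]]
wrist_force: [-4.5, 3.7, 13.7]
gripper_width: 0.18
gripper_force: 30.0
```

Call:
servo_tool(
  slide=[
    [0, 0, 0],
    [0, 0, 0],
    [0, 0, 0],
    [0, 0, 0],
    [0, 0, 0],
  ],
  spin=[0, 0, 0, 0, 0],
  grip=[1, 1, 1, 1, 1],
)

```text
time_s: 16.2
tcp_pos: [0.5131, 0.1733, 0.138]
ee_rot: [[-0.949, 0.316, 0.004], [0.316, 0.949, 0.002], [-0.003, 0.003, -1.0]]
wrist_force: [-5.2, 3.8, 13.9]
gripper_width: 0.183
gripper_force: 30.0
```

Run:
```python
from h import *
prof(0);look(["clamp_tip","clamp_hinge"],["top"]);print(sense()["wrist_force"])
a=capture("top");cv2.imwrite("pics/f.png",cv2.resize(a["pixels"][130:270,210:480],None,fx=2.9,fy=2.9))
```

```text
bubble mm 1.7613908719224114
line -11.959004024144853
line 16.052497162315593
top clamp_tip [([0.55, -0.1038, 0.1235], 0.85)]
top clamp_hinge [([0.628, -0.0842, 0.1279], 0.73)]
[-3.12677166  3.00995026 13.64611489]
```

View pics/f.png

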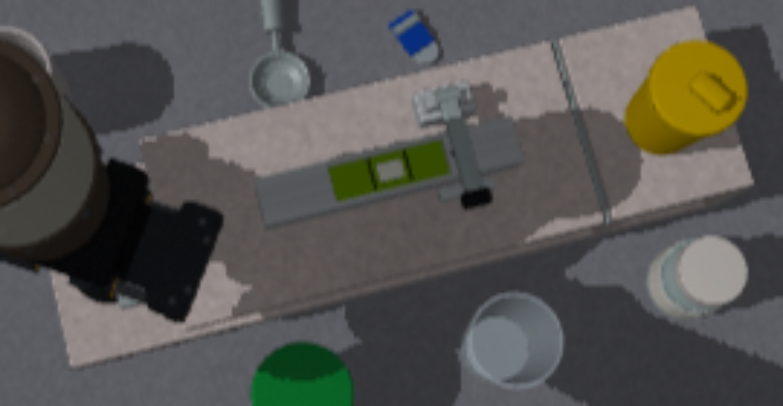

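The bubble at (390,169) sits between the lines at (374,172) and (406,166), about 0.3 mm off centre. The lever lies across the level, and the knob is held down with about 14 N. Handing in.

```bash
python3 -c "
from station import finish_job
print(finish_job())"
```

```text
the job is handed in; nothing more can be done
None
```

I've handed the job in: the clamp is shut across the level, the fingers are still gripping the knob and pressing it down with about 14 N, the bubble is about 0.3 mm off centre, and nothing around it was knocked.

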